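# Tip the specimen tube over the rail and slide its mounts into the tray

## Robot

A 7-joint arm with a two-finger parallel gripper is mounted at the origin on a cart in front of the work surface, level with it; the furniture and walls round the work are solid. World frame = base frame: x ahead of the robot, y to its left, z up, the work surface at z = 0. Lengths are in m, angles in rad, forces in N, time in s.
With the tool pointing down it reaches from about 0.4 to 0.85 m from the base axis. Payload 10.4 kg.
Tool frame: the origin (TCP) lies midway between the tips of the shut fingers; the grasp point (between the pads) lies 19 mm behind it; z points along the fingers, y is the line along which they close (so a half turn about z gives the same grasp; the last joint's range is limited). The gripper opens to 87 mm and grips with 3 to 60 N. Pads are 19 mm wide; open, the fingers measure 117 mm over their backs; the gripper's body (75 mm by 190 mm) begins 51 mm behind the grasp point.
Start: joints at [-1.348, 0.332, -0.065, 1.46, 0.022, 1.35, -0.088], TCP at [0.152, 0.606, 0.223] pointing down, gripper open.
Joint ranges: [-2.6, 2.6], [-0.5, 2.12], [-1.47, 1.34], [0.16, 2.42], [-1.27, 4.41], [0.06, 2.06], [-2.6, 2.6]. Speed limits (rad/s): [2.22, 2.22, 2.79, 2.79, 3.14, 3.14, 3.14].

## Interface

Orientations are given as a unit quaternion [x, y, z, w].
In Python, from bench import sensors, eyes, order gives the robot as it stands.
- The arm moves only by the tool arm_command, never from a script. Its argument "steps" is a list of rows, each an object with "rot": the turn, a rotation vector about the world's x, y, z in degrees, a list of three; "slide": the shift along the world's x, y, z in m, a list of three; "grip": the opening, from 0 (shut) to 1 (fully open). A call has exactly 8 rows; each row shifts and turns the commanded pose from where the row before left it; what a row does not reach is not made up. A row lasts 1/8 s, in which the tool goes at most 62.5 mm and 10.7 degrees, less where a joint would pass 70% of its speed; a pose out of reach is approached as far as the arm can. A call with a gripper value outside its range is refused whole. The fingers move at their own pace and stop on an object; "newtons" is the grip in N (left out, the last holds). Time passes only in rows, so rows that do not move let the fingers close, or fill a call up. It gives the time, the measured TCP pose, the force, the opening and the grip force at its end, in the units of the state.
- sensors.read_state(): the state, without advancing time (a new reading comes with each control period).
- eyes.camera(name): name is "scene" or "top" or "wrist"; returns a dict with "pixels" (480x640x3 uint8, red, green, blue), "intrinsics" (3x3 intrinsics, pixels), "pose" (4x4, takes a point from camera to world coordinates). Camera axes: x right, y down, z forward; pixel columns grow to the right and rows downward; lengths in m; the calibration is good to about 2 mm. A picture is of the moment at which its call begins. There is no depth.
- order.close_job(): hands the job in; it is judged then, once.
Trained networks look in a picture, given as the dict that the camera call returned (one of the last four; its "shot" number tells which), for a name from the list of things; names that differ only in an ending like _2 or _b are one class to them, and where a whole thing is asked for, a point or a joint stands for the part that bears it (a point fixed in the world has none). Each returns a list of dicts, best first, with "conf" (0 to 1); they miss things now and then, are a little off and sometimes report something else, mostly with a low value. They report only what shows in the picture. A call takes as long as a camera call. They do not tell look-alikes from the thing itself.
- eyes.look_for(name, picture): "bbox" ([left, top, right, bottom] in pixels, round what is visible of it).
The state is a dict: "time": time; "joint_positions": joint angles; "joint_vel": joint speeds; "joint_torque": joint torques, N m; "ee_pos": TCP position; "eef_rot": TCP orientation; "ft_force": force on the tool from outside, world axes, zero at the start; "torque": the same for the moment, N m; "width": finger opening in m; "grip_force": force on a finger pad.
Only numpy, scipy, OpenCV 4.12 (cv2) and the standard library are available. Lean on these libraries where they do the work, as an engineer would, in place of code of your own. Each camera call takes 0.05 s, during which the arm holds its last target. There are 200 camera calls.

## Task

Empty the tall square tube into the tray: push it over from upright so that it comes to rest leaning on the rail, and let go of it. Then take hold of it again low down, near its foot, and tip it on over the rail until both round specimen mounts have slid out into the tray, and lower it back so that it is left leaning on the rail with its foot on the worktop. Leave the vial standing.

Things in the scene. Friction and masses are not known exactly. Their poses are not given: they have to be found in the camera images.
- tube: Tall square tube, plain aluminium, black foot, black band at the rim, open at the top, smooth inside: 45 x 45 mm outside, 38 mm inside, 220 mm high, 0.28 kg (varies), upright at the start. Origin at the centre of its underside; z along the tube to its mouth; its +x face, 22.5 mm from the axis, looks at the rail and is the one that comes to lie on it, tipping about that face's foot edge.
- mouth (a point): Centre of the tube's open mouth, 220 mm from its underside, same axes as the tube. Pushed near the top, the tube is past balance at about 0.3 rad from upright, then falls on to the rail by itself and lies there stably, leaning 0.65 to 0.8 rad, touching the rail 135 to 155 mm up its face, so that 65 to 85 mm of it stand out beyond the rail.
- rest: The fixed tipping rest that carries the rail: two round steel posts 156 mm apart, 118 mm high, screwed to the worktop. The tube stands to its left, the tray to its right. Origin on the worktop below the middle of the rail, same axes as the rail.
- rail (a point): Middle of the axis of the rest's level steel rail, 14 mm in diameter, axis 105 mm above the worktop. Its y axis runs along the rail, its x axis points level from the tube across the rail to the tray, z is up. Two black collars on it (28 mm in diameter, 78 mm free between them) keep the tube from slipping sideways.
- tray: Open shallow tray on the worktop just beyond the rail, 105 x 154 mm and 22 mm high with a low divider across it, loose, 0.14 kg. Origin at the centre of its underside; its y axis is the long way and points back towards the rail. Its near end lies 30 to 40 mm beyond the rail's axis, its far end about 190 mm.
- puck_tall: Black round specimen mount, 30 mm in diameter and 18 mm thick, 0.03 kg, flat on the floor of the tube at the start. Origin at the centre of its underside, z along its axis. The mounts begin to slide in the tube once its mouth points 0.2 to 0.35 rad below level; tipped on slowly they drop into the tray, tipped fast they shoot over it.
- puck_short: Pale round specimen mount, 30 mm in diameter and 14 mm thick, in the tube on top of the black one at the start. Origin at the centre of its underside, z along its axis.
- vial: Small capped vial, 23 mm in diameter, 48 mm high, standing beside the rest, past the post farther from the robot; a bystander. Origin at the centre of its underside, z up.
Things that resemble listed ones, but are neither listed nor needed, are in the scene too. What is shaped like the tray but orange is not meant.

How it is judged:
By the outcome, as a careful person would: the job done as asked, in the order asked, and still so for the second after the job is handed in, with the robot touching nothing.
It also fails if it takes over 54 s, if anything falls off the work surface, if the arm or the gripper's body presses on something with over 40 N, if the wrist force passes 120 N, or if a joint passes its speed limit or range.

## Working session

There is one attempt and no reset: what is moved stays moved. The work goes in short steps, Python scripts to look and compute and a tool call to move; the robot and the scene stay as the last step left them, time stands still between calls to the robot, and variables do not carry over. Pictures are saved under pics/ and viewed, at most 10 in all, crops included, and the job is handed in when it is done.

Besides the shell and the picture viewer there is one more tool, called after "Emit:" as a command line: name --argument value ..., lists and objects as JSON in quotes. arm_command: Moves the arm, as the interface text tells. Its arguments: {"type":"object","properties":{"steps":{"type":"array","items":{"type":"object","properties":{"rot":{"type":"array","items":{"type":"number"}},"slide":{"type":"array","items":{"type":"number"}},"grip":{"type":"number"}}}},"newtons":{"type":"number"}},"required":["steps"]}

```bash
mkdir -p pics; ls; cat > h.py <<'E'
from bench import sensors, eyes, order
import cv2, numpy as np
def snap(n,f=None):
    p=eyes.camera(n)
    if f: cv2.imwrite(f'pics/{f}.png',cv2.cvtColor(p['pixels'],cv2.COLOR_RGB2BGR))
    return p
def ray(p,u,v):
    K=np.array(p['intrinsics']);T=np.array(p['pose'])
    d=T[:3,:3]@np.linalg.solve(K,[u,v,1.]); return T[:3,3],d
def at(p,u,v,z):
    o,d=ray(p,u,v); return (o+d*(z-o[2])/d[2]).round(4)
def proj(p,X):
    K=np.array(p['intrinsics']);T=np.array(p['pose'])
    c=K@(T[:3,:3].T@(np.array(X)-T[:3,3])); return (c[:2]/c[2]).round(1)
E
python3 - <<'E'
from h import *
for c in ['scene','top']:
    p=snap(c,c+'0'); print(c,np.array(p['pose']).round(3).tolist(), p['intrinsics'][0])
    for n in ['tube','mouth','rest','rail','tray','vial']:
        try: print(n,[(np.round(d['bbox']).tolist(),round(d['conf'],2)) for d in eyes.look_for(n,p)])
        except Exception as e: print(n,e)
s=sensors.read_state();print(s['time'],s['ee_pos'],s['eef_rot'],s['width'],s['ft_force'])
E
```

```text
pics
scene [[0.801, -0.284, 0.527, 0.124], [-0.598, -0.354, 0.719, -0.521], [-0.018, -0.891, -0.454, 0.535], [0.0, 0.0, 0.0, 1.0]] [567.47709957   0.         314.21453081]
tube [([265.0, 170.0, 305.0, 305.0], 0.85)]
mouth [([264.0, 169.0, 308.0, 305.0], 0.81)]
rest [([300.0, 243.0, 390.0, 354.0], 0.82)]
rail [([295.0, 242.0, 389.0, 353.0], 0.58)]
tray [([343.0, 305.0, 467.0, 394.0], 0.94), ([300.0, 244.0, 390.0, 355.0], 0.58)]
vial [([381.0, 266.0, 393.0, 295.0], 0.61), ([301.0, 246.0, 393.0, 356.0], 0.19)]
top [[0.0, -0.994, 0.107, 0.498], [-1.0, 0.001, 0.015, 0.071], [-0.015, -0.107, -0.994, 1.074], [0.0, 0.0, 0.0, 1.0]] [609.31738222   0.         314.74784162]
tube [([225.0, 230.0, 273.0, 271.0], 0.87)]
mouth [([225.0, 228.0, 276.0, 274.0], 0.56)]
rest [([312.0, 181.0, 346.0, 297.0], 0.87)]
rail [([316.0, 186.0, 346.0, 295.0], 0.73)]
tray [([348.0, 200.0, 443.0, 269.0], 0.88)]
vial [([306.0, 167.0, 317.0, 188.0], 0.55)]
0.7 [0.152081   0.60623613 0.22258851] [1.22614860e-01 9.92454327e-01 6.35037464e-05 4.07516672e-07] 0.08705218420218572 [ 0.0614341  -0.56066771 -0.62690432]
```

View pics/scene0.png

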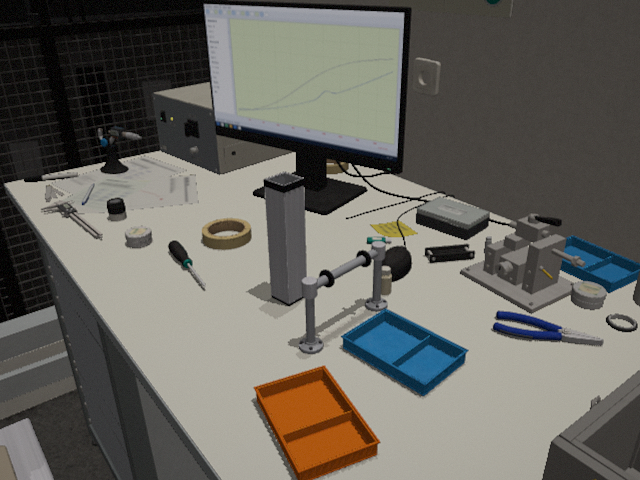

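View pics/top0.png

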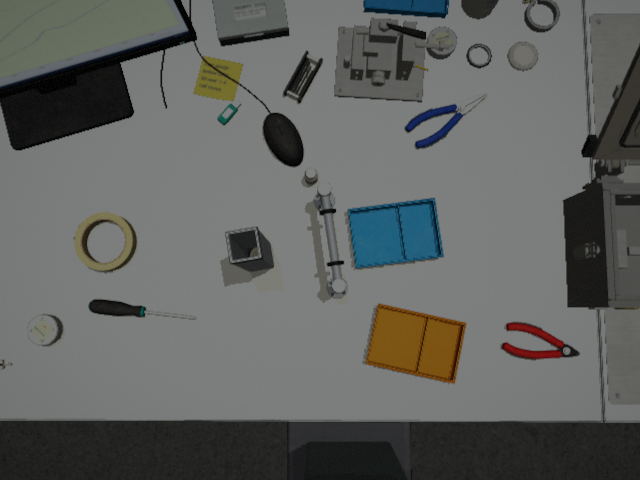

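The scene picture shows the tube at (286,240), the rest with its rail at (345,270), and the vial at (386,285) behind the far post.

Candidates for each thing:
- **Tube:** only (286,240).
- **Tray:** blue next to the rail (404,350), orange (316,422), or the far blue one (595,262). I choose the blue one next to the rail.
- **Vial:** (386,285), not the white caps or the mouse.
- **Rest:** the two posts, not the fixture at (525,265).

I'll check this in one close crop.

```bash
python3 - <<'E'
from h import *
p=snap('top')
im=cv2.cvtColor(p['pixels'],cv2.COLOR_RGB2BGR)[155:310,210:360]
cv2.imwrite('pics/crop.png',cv2.resize(im,None,fx=3.8,fy=3.8,interpolation=cv2.INTER_CUBIC))
a=at(p,325,188,.118);b=at(p,339,287,.118);print('posts',a,b,np.linalg.norm(a-b))
y=(a-b)/np.linalg.norm(a-b);print('mid',(a+b)/2,'railyaw',np.degrees(np.arctan2(y[1],y[0])))
for q in [(226,232),(259,229),(264,257),(231,260)]: print('rim',at(p,*q,.22))
for q in [(350,210),(435,200),(441,257),(355,268)]: print('tray',at(p,*q,.022))
print('vial',at(p,311,173,.048))
E
```

```text
posts [0.6839 0.0689 0.118 ] [0.5266 0.0473 0.118 ] 0.1587761002166258
mid [0.60525 0.0581  0.118  ] railyaw 7.818798518898867
rim [0.6012 0.2094 0.22  ]
rim [0.6054 0.1626 0.22  ]
rim [0.5656 0.1552 0.22  ]
rim [0.5615 0.2017 0.22  ]
tray [0.6635 0.0252 0.022 ]
tray [ 0.6808 -0.1231  0.022 ]
tray [ 0.5811 -0.1313  0.022 ]
tray [0.5622 0.0172 0.022 ]
vial [0.7237 0.0928 0.048 ]
```

View pics/crop.png

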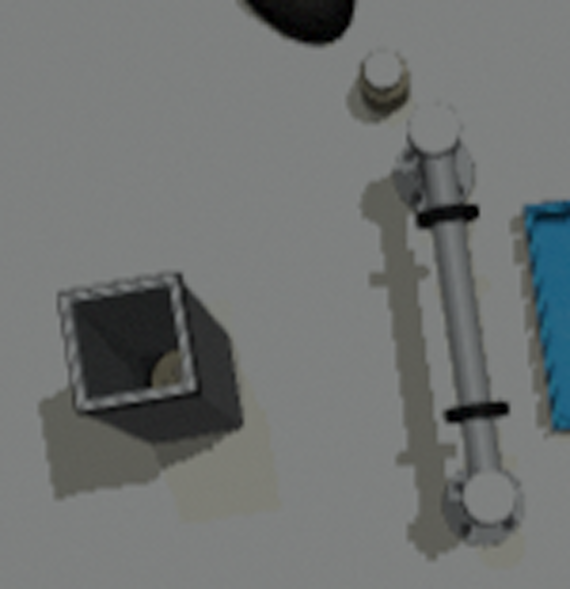

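The crop confirms the choice: the tube's open mouth has rim corners at about (226,232), (257,227), (262,258) and (231,263) in the full picture, and a pale puck shows inside. The rail lies between posts at (325,188) and (339,287), square to the tube's faces, and the vial is at (311,173).

The tipping direction is d = (0.136, -0.99) and the tip axis is e = (0.99, 0.136, 0).

Emit:
arm_command --steps '[{"slide":[0.048,-0.038,0],"rot":[0,0,-8.5],"grip":0},{"slide":[0.048,-0.038,0],"rot":[0,0,-8.5],"grip":0},{"slide":[0.048,-0.038,0],"rot":[0,0,-8.5],"grip":0},{"slide":[0.048,-0.038,0],"rot":[0,0,-8.5],"grip":0},{"slide":[0.048,-0.038,0],"rot":[0,0,-8.5],"grip":0},{"slide":[0.048,-0.038,0],"rot":[0,0,-8.5],"grip":0},{"slide":[0.048,-0.038,0],"rot":[0,0,-8.5],"grip":0},{"slide":[0.048,-0.038,0],"rot":[0,0,-8.5],"grip":0}]'

```text
time: 1.75
ee_pos: [0.5374, 0.301, 0.2229]
eef_rot: [0.658, 0.753, 0.0, 0.0]
ft_force: [0.4, 1.2, -0.1]
width: 0.0149
grip_force: 0.0
```

Emit:
arm_command --steps '[{"slide":[0.005,-0.006,-0.003],"rot":[-5.9,-0.8,0],"grip":0},{"slide":[0.005,-0.006,-0.003],"rot":[-5.9,-0.8,0],"grip":0},{"slide":[0.005,-0.006,-0.003],"rot":[-5.9,-0.8,0],"grip":0},{"slide":[0.005,-0.006,-0.003],"rot":[-5.9,-0.8,0],"grip":0},{"slide":[0.005,-0.006,-0.003],"rot":[-5.9,-0.8,0],"grip":0},{"slide":[0.005,-0.006,-0.003],"rot":[-5.9,-0.8,0],"grip":0},{"slide":[0.005,-0.006,-0.003],"rot":[-5.9,-0.8,0],"grip":0},{"slide":[0.005,-0.006,-0.003],"rot":[-5.9,-0.8,0],"grip":0}]'

```text
time: 2.75
ee_pos: [0.5762, 0.2546, 0.1986]
eef_rot: [0.6, 0.69, -0.267, 0.305]
ft_force: [-0.5, -0.1, -0.9]
width: 0.0006
grip_force: 0.0
```

Emit:
arm_command --steps '[{"slide":[0.001,-0.01,0],"grip":0},{"slide":[0.001,-0.01,0],"grip":0},{"slide":[0.001,-0.01,0],"grip":0},{"slide":[0.001,-0.007,0],"grip":0},{"slide":[0.001,-0.007,0],"grip":0},{"slide":[0.001,-0.007,0],"grip":0},{"slide":[0.001,-0.007,0],"grip":0},{"slide":[0.001,-0.007,0],"grip":0}]'

```text
schema error: expected keys rot, slide, grip
```

Emit:
arm_command --steps '[{"slide":[0.001,-0.007,0],"grip":0},{"slide":[0.001,-0.007,0],"grip":0},{"slide":[0.001,-0.007,0],"grip":0},{"slide":[0.001,-0.006,0],"grip":0},{"slide":[0.001,-0.005,0],"grip":0},{"slide":[0.001,-0.004,0],"grip":0},{"grip":0},{"grip":0}]'

```text
schema error: expected keys rot, slide, grip
```

```bash
python3 - <<'E'
from h import *
p=snap('scene','s1'); print([(np.round(d['bbox']).tolist(),round(d['conf'],2)) for d in eyes.look_for('tube',p)])
E
```

```text
[([265.0, 171.0, 307.0, 307.0], 0.6), ([342.0, 306.0, 468.0, 393.0], 0.56)]
```

View pics/s1.png

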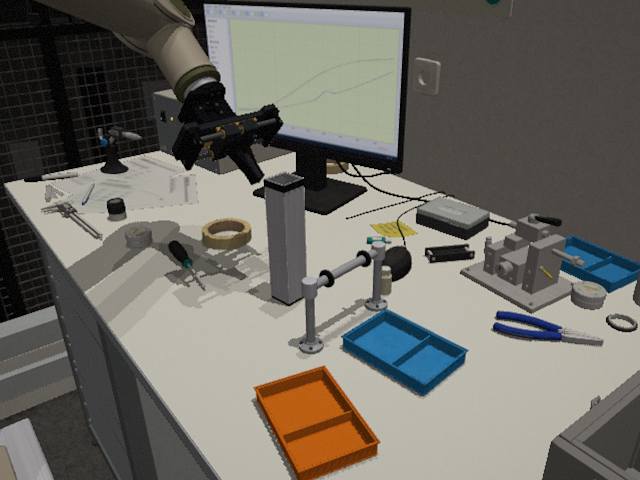

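The tube still stands at (286,240) and the shut fingers are behind it at (255,175). Both moves were refused because every row needs all three keys.

Emit:
arm_command --steps '[{"slide":[0.001,-0.01,0],"rot":[0,0,0],"grip":0},{"slide":[0.001,-0.01,0],"rot":[0,0,0],"grip":0},{"slide":[0.001,-0.01,0],"rot":[0,0,0],"grip":0},{"slide":[0.001,-0.007,0],"rot":[0,0,0],"grip":0},{"slide":[0.001,-0.007,0],"rot":[0,0,0],"grip":0},{"slide":[0.001,-0.007,0],"rot":[0,0,0],"grip":0},{"slide":[0.001,-0.007,0],"rot":[0,0,0],"grip":0},{"slide":[0.001,-0.007,0],"rot":[0,0,0],"grip":0}]'

```text
time: 3.85
ee_pos: [0.5841, 0.1888, 0.1985]
eef_rot: [0.601, 0.69, -0.266, 0.304]
ft_force: [0.0, -0.2, -0.1]
width: 0.0003
grip_force: 0.1
```

Emit:
arm_command --steps '[{"slide":[0.001,-0.007,0],"rot":[0,0,0],"grip":0},{"slide":[0.001,-0.007,0],"rot":[0,0,0],"grip":0},{"slide":[0.001,-0.007,0],"rot":[0,0,0],"grip":0},{"slide":[0.001,-0.006,0],"rot":[0,0,0],"grip":0},{"slide":[0.001,-0.005,0],"rot":[0,0,0],"grip":0},{"slide":[0.001,-0.004,0],"rot":[0,0,0],"grip":0},{"slide":[0,0,0],"rot":[0,0,0],"grip":0},{"slide":[0,0,0],"rot":[0,0,0],"grip":0}]'

```text
time: 4.85
ee_pos: [0.5901, 0.1535, 0.1985]
eef_rot: [0.601, 0.69, -0.266, 0.304]
ft_force: [-0.7, -0.1, 0.7]
width: 0.0001
grip_force: 0.0
```

```bash
python3 - <<'E'
from h import *
p=snap('scene','s2'); print([(np.round(d['bbox']).tolist(),round(d['conf'],2)) for d in eyes.look_for('tube',p)])
E
```

```text
[([279.0, 212.0, 376.0, 305.0], 0.68)]
```

View pics/s2.png

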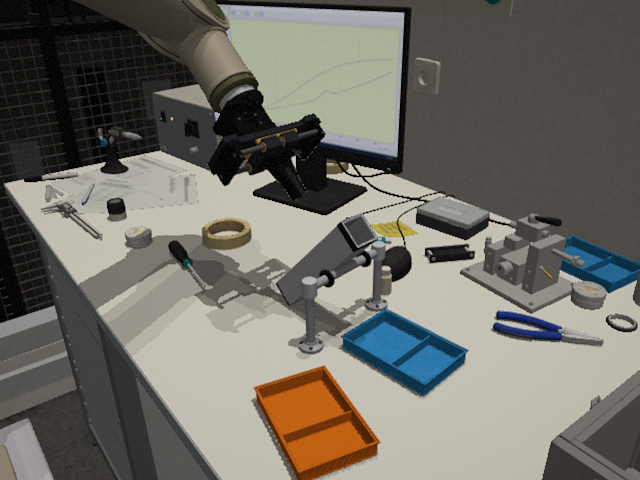

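The tube now leans on the rail, with its foot at (285,297) and its mouth at (362,230), lying between the collars. The gripper isn't touching it. Next I move to the pre-grasp point and open the fingers.

Emit:
arm_command --steps '[{"slide":[-0.0015,0.0075,-0.011],"rot":[0,0,0],"grip":1},{"slide":[-0.0015,0.0075,-0.011],"rot":[0,0,0],"grip":1},{"slide":[-0.0015,0.0075,-0.011],"rot":[0,0,0],"grip":1},{"slide":[-0.0015,0.0075,-0.011],"rot":[0,0,0],"grip":1},{"slide":[-0.0015,0.0075,-0.011],"rot":[0,0,0],"grip":1},{"slide":[-0.0015,0.0075,-0.011],"rot":[0,0,0],"grip":1},{"slide":[-0.0015,0.0075,-0.011],"rot":[0,0,0],"grip":1},{"slide":[-0.0015,0.0075,-0.011],"rot":[0,0,0],"grip":1}]'

```text
time: 5.95
ee_pos: [0.5779, 0.2137, 0.1098]
eef_rot: [0.601, 0.69, -0.266, 0.304]
ft_force: [1.0, 0.2, 0.4]
width: 0.0721
grip_force: 0.0
```

```bash
python3 - <<'E'
from h import *
p=snap('wrist','w1'); s=sensors.read_state(); print(s['ee_pos'],s['width'])
d=np.array([.136,-.99,0]);e=np.array([.99,.136,0]);z=np.array([0,0,1]);R=np.array([.605,.058,0])
P=R-.1048*d-.0048*e;u=.672*d+.741*z;n=-.741*d+.672*z
for a in (0,.045,.22):
  print(a,[proj(p,P+a*u+.045*n+k*.0225*e) for k in (-1,1)])
print(proj(p,R+.105*z+.039*e),proj(p,R+.105*z-.039*e))
E
```

```text
[0.5770922  0.21476735 0.10811778] 0.07603942970197412
0 [array([285.3, 192. ]), array([356.5, 192.1])]
0.045 [array([287.1, 259.3]), array([354.4, 259.4])]
0.22 [array([292.4, 463.8]), array([348. , 463.9])]
[369.6 349.9] [281.8 349.7]
```

View pics/w1.png

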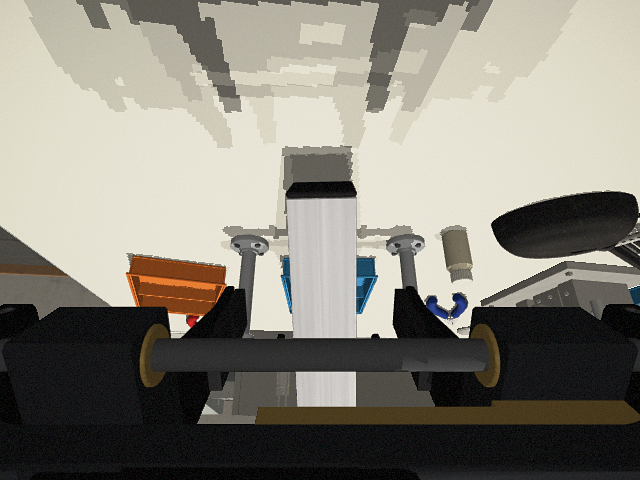

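The wrist view shows the tube centred between the open fingers. Its back foot edge is at row 195, columns 289–357, within about 4 px of my model, so I go in.

Emit:
arm_command --steps '[{"slide":[0.0014,-0.01,-0.0092],"rot":[0,0,0],"grip":1},{"slide":[0.0014,-0.01,-0.0092],"rot":[0,0,0],"grip":1},{"slide":[0.0014,-0.01,-0.0092],"rot":[0,0,0],"grip":1},{"slide":[0.0014,-0.01,-0.0092],"rot":[0,0,0],"grip":1},{"slide":[0.0014,-0.01,-0.0092],"rot":[0,0,0],"grip":1},{"slide":[0.0014,-0.01,-0.0092],"rot":[0,0,0],"grip":1},{"slide":[0.0014,-0.01,-0.0092],"rot":[0,0,0],"grip":1},{"slide":[0.0014,-0.01,-0.0092],"rot":[0,0,0],"grip":1}]'

```text
time: 7.0
ee_pos: [0.5894, 0.1326, 0.0364]
eef_rot: [0.601, 0.69, -0.266, 0.304]
ft_force: [0.1, -0.6, 0.3]
width: 0.0868
grip_force: 0.0
```

Emit:
arm_command --newtons 25 --steps '[{"slide":[0,0,0],"rot":[0,0,0],"grip":0.3},{"slide":[0,0,0],"rot":[0,0,0],"grip":0.3},{"slide":[0,0,0],"rot":[0,0,0],"grip":0.3},{"slide":[0,0,0],"rot":[0,0,0],"grip":0.3},{"slide":[0,0,0],"rot":[0,0,0],"grip":0.3},{"slide":[0,0,0],"rot":[0,0,0],"grip":0.3},{"slide":[0,0,0],"rot":[0,0,0],"grip":0.3},{"slide":[0,0,0],"rot":[0,0,0],"grip":0.3}]'

```text
time: 8.0
ee_pos: [0.5895, 0.1335, 0.0371]
eef_rot: [0.601, 0.69, -0.266, 0.304]
ft_force: [1.4, 2.0, 1.6]
width: 0.0448
grip_force: 24.9
```

```bash
python3 - <<'E'
import numpy as np
s,z=-.0768,-.0679
def P(t):
    t=np.radians(t);a=s*np.cos(t)+z*np.sin(t);b=-s*np.sin(t)+z*np.cos(t);return np.array([a*.136,-a*.99,b])
T=[0,5,10,15,20,25,30,35,40,44,48,51,53,55,56,57,58]+list(range(59,77))
for a,b in zip(T,T[1:]): print(a,b,(P(b)-P(a)).round(4))
print(P(40)+[.605,.058,.105],P(58)+[.605,.058,.105],P(70)+[.605,.058,.105])
E
```

```text
0 5 [-0.0008  0.0056  0.007 ]
5 10 [-0.0007  0.0049  0.0074]
10 15 [-0.0006  0.0043  0.0078]
15 20 [-0.0005  0.0036  0.0082]
20 25 [-0.0004  0.0029  0.0085]
25 30 [-0.0003  0.0021  0.0087]
30 35 [-0.0002  0.0014  0.0088]
35 40 [-0.0001  0.0006  0.0089]
40 44 [ 0.     -0.0001  0.0072]
44 48 [ 0.0001 -0.0006  0.0071]
48 51 [ 0.0001 -0.0007  0.0053]
51 53 [ 0.0001 -0.0006  0.0035]
53 55 [ 0.0001 -0.0008  0.0035]
55 56 [ 0.0001 -0.0004  0.0017]
56 57 [ 0.0001 -0.0005  0.0017]
57 58 [ 0.0001 -0.0005  0.0017]
58 59 [ 0.0001 -0.0005  0.0017]
59 60 [ 0.0001 -0.0005  0.0017]
60 61 [ 0.0001 -0.0006  0.0017]
61 62 [ 0.0001 -0.0006  0.0017]
62 63 [ 0.0001 -0.0006  0.0017]
63 64 [ 0.0001 -0.0007  0.0017]
64 65 [ 0.0001 -0.0007  0.0016]
65 66 [ 0.0001 -0.0007  0.0016]
66 67 [ 0.0001 -0.0007  0.0016]
67 68 [ 0.0001 -0.0008  0.0016]
68 69 [ 0.0001 -0.0008  0.0016]
69 70 [ 0.0001 -0.0008  0.0016]
70 71 [ 0.0001 -0.0009  0.0016]
71 72 [ 0.0001 -0.0009  0.0015]
72 73 [ 0.0001 -0.0009  0.0015]
73 74 [ 0.0001 -0.0009  0.0015]
74 75 [ 0.0001 -0.001   0.0015]
75 76 [ 0.0001 -0.001   0.0015]
[0.59106306 0.15945272 0.10235167] [0.59163388 0.15529746 0.13414858] [0.59275017 0.14717155 0.15394523]
```

Emit:
arm_command --steps '[{"slide":[-0.0008,0.0056,0.007],"rot":[4.95,0.68,0],"grip":0.3},{"slide":[-0.0007,0.0049,0.0074],"rot":[4.95,0.68,0],"grip":0.3},{"slide":[-0.0006,0.0043,0.0078],"rot":[4.95,0.68,0],"grip":0.3},{"slide":[-0.0005,0.0036,0.0082],"rot":[4.95,0.68,0],"grip":0.3},{"slide":[-0.0004,0.0029,0.0085],"rot":[4.95,0.68,0],"grip":0.3},{"slide":[-0.0003,0.0021,0.0087],"rot":[4.95,0.68,0],"grip":0.3},{"slide":[-0.0002,0.0014,0.0088],"rot":[4.95,0.68,0],"grip":0.3},{"slide":[-0.0001,0.0006,0.0089],"rot":[4.95,0.68,0],"grip":0.3}]'

```text
time: 9.0
ee_pos: [0.585, 0.1585, 0.1021]
eef_rot: [0.655, 0.753, -0.044, 0.048]
ft_force: [0.5, -0.6, -2.9]
width: 0.0449
grip_force: 25.0
```

Emit:
arm_command --steps '[{"slide":[0,-0.0001,0.0072],"rot":[3.96,0.54,0],"grip":0.3},{"slide":[0.0001,-0.0006,0.0071],"rot":[3.96,0.54,0],"grip":0.3},{"slide":[0.0001,-0.0007,0.0053],"rot":[2.97,0.41,0],"grip":0.3},{"slide":[0.0001,-0.0006,0.0035],"rot":[1.98,0.27,0],"grip":0.3},{"slide":[0.0001,-0.0008,0.0035],"rot":[1.98,0.27,0],"grip":0.3},{"slide":[0.0001,-0.0004,0.0017],"rot":[0.99,0.136,0],"grip":0.3},{"slide":[0.0001,-0.0005,0.0017],"rot":[0.99,0.136,0],"grip":0.3},{"slide":[0.0001,-0.0005,0.0017],"rot":[0.99,0.136,0],"grip":0.3}]'

```text
time: 10.0
ee_pos: [0.5862, 0.1547, 0.1339]
eef_rot: [0.653, 0.752, 0.059, -0.069]
ft_force: [-0.1, -1.4, -4.0]
width: 0.0447
grip_force: 25.0
```

```bash
python3 - <<'E'
from h import *
p=snap('scene','s3')
for n in ['tube','puck_tall','puck_short']: print(n,[(np.round(d['bbox']).tolist(),round(d['conf'],2)) for d in eyes.look_for(n,p)])
E
```

```text
tube [([272.0, 205.0, 394.0, 296.0], 0.84)]
puck_tall []
puck_short []
```

View pics/s3.png

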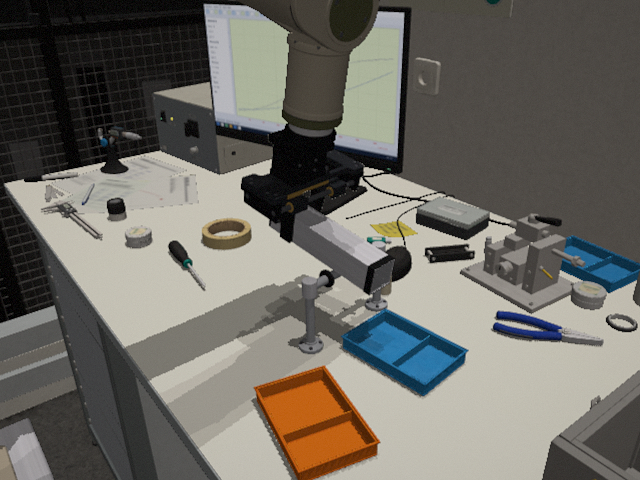

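The tube is just past level over the rail, mouth at (376,275) above the near part of the blue tray. I tip on slowly.

Emit:
arm_command --steps '[{"slide":[0.0001,-0.0004,0.0013],"rot":[0.74,0.1,0],"grip":0.3},{"slide":[0.0001,-0.0004,0.0013],"rot":[0.74,0.1,0],"grip":0.3},{"slide":[0.0001,-0.0004,0.0013],"rot":[0.74,0.1,0],"grip":0.3},{"slide":[0.0001,-0.0004,0.0013],"rot":[0.74,0.1,0],"grip":0.3},{"slide":[0.0001,-0.0004,0.0013],"rot":[0.74,0.1,0],"grip":0.3},{"slide":[0.0001,-0.0004,0.0013],"rot":[0.74,0.1,0],"grip":0.3},{"slide":[0.0001,-0.0004,0.0013],"rot":[0.74,0.1,0],"grip":0.3},{"slide":[0.0001,-0.0004,0.0013],"rot":[0.74,0.1,0],"grip":0.3}]'

```text
time: 11.2
ee_pos: [0.5872, 0.1512, 0.1445]
eef_rot: [0.65, 0.747, 0.093, -0.107]
ft_force: [0.3, -0.2, -2.7]
width: 0.0451
grip_force: 25.0
```

```bash
cat > chk.py <<'E'
from h import *
for c in ('top','scene'):
    p=snap(c,'last_'+c)
    for n in ['puck_tall','puck_short']: print(c,n,[(np.round(d['bbox']).tolist(),round(d['conf'],2)) for d in eyes.look_for(n,p)])
E
python3 chk.py
```

```text
top puck_tall []
top puck_short []
scene puck_tall []
scene puck_short []
```

Now at 64° turned, with the mouth about 16° below level. I continue at 0.5° per row.

Emit:
arm_command --steps '[{"slide":[0,-0.0004,0.0008],"rot":[0.5,0.07,0],"grip":0.3},{"slide":[0,-0.0004,0.0008],"rot":[0.5,0.07,0],"grip":0.3},{"slide":[0,-0.0004,0.0008],"rot":[0.5,0.07,0],"grip":0.3},{"slide":[0,-0.0004,0.0008],"rot":[0.5,0.07,0],"grip":0.3},{"slide":[0,-0.0004,0.0008],"rot":[0.5,0.07,0],"grip":0.3},{"slide":[0,-0.0004,0.0008],"rot":[0.5,0.07,0],"grip":0.3},{"slide":[0,-0.0004,0.0008],"rot":[0.5,0.07,0],"grip":0.3},{"slide":[0,-0.0004,0.0008],"rot":[0.5,0.07,0],"grip":0.3}]'

```text
time: 12.5
ee_pos: [0.5872, 0.148, 0.1508]
eef_rot: [0.646, 0.743, 0.116, -0.133]
ft_force: [0.8, -0.3, -2.5]
width: 0.0448
grip_force: 25.0
```

```bash
python3 chk.py
```

```text
top puck_tall []
top puck_short []
scene puck_tall [([299.0, 244.0, 390.0, 352.0], 0.42)]
scene puck_short []
```

Emit:
arm_command --steps '[{"slide":[0,-0.0004,0.0008],"rot":[0.5,0.07,0],"grip":0.3},{"slide":[0,-0.0004,0.0008],"rot":[0.5,0.07,0],"grip":0.3},{"slide":[0,-0.0004,0.0008],"rot":[0.5,0.07,0],"grip":0.3},{"slide":[0,-0.0004,0.0008],"rot":[0.5,0.07,0],"grip":0.3},{"slide":[0,0,0],"rot":[0,0,0],"grip":0.3},{"slide":[0,0,0],"rot":[0,0,0],"grip":0.3},{"slide":[0,0,0],"rot":[0,0,0],"grip":0.3},{"slide":[0,0,0],"rot":[0,0,0],"grip":0.3}]'

```text
time: 13.8
ee_pos: [0.5871, 0.1466, 0.154]
eef_rot: [0.644, 0.74, 0.127, -0.146]
ft_force: [0.7, 1.3, -3.3]
width: 0.0449
grip_force: 25.0
```

```bash
python3 chk.py; python3 -c "
import cv2,numpy as np
a=cv2.imread('pics/last_scene.png')[195:400,260:480];b=cv2.imread('pics/last_top.png')[170:290,200:460]
a=cv2.resize(a,None,fx=2.5,fy=2.5);b=cv2.resize(b,(520,240));c=np.zeros((600,800,3),np.uint8)
c[:a.shape[0]*3//5,:a.shape[1]*3//5]=cv2.resize(a,(a.shape[1]*3//5,a.shape[0]*3//5));c[320:560,:520]=b;cv2.imwrite('pics/c4.png',c)"
```

```text
top puck_tall []
top puck_short []
scene puck_tall []
scene puck_short []
```

View pics/c4.png

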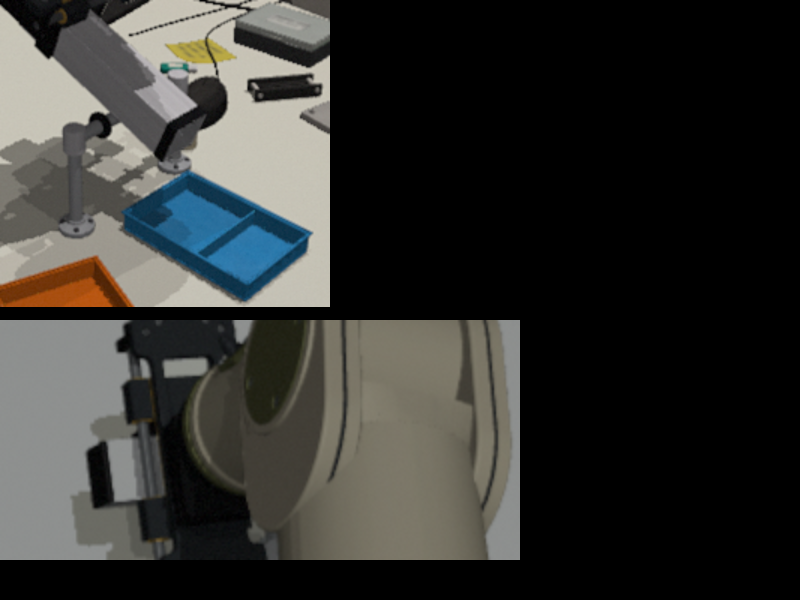

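The tray is still empty, with the mouth about 22° below level and above the tray's near half. The arm blocks the top view, so I go on using the scene camera.

Emit:
arm_command --steps '[{"slide":[0,-0.0004,0.0008],"rot":[0.5,0.07,0],"grip":0.3},{"slide":[0,-0.0004,0.0008],"rot":[0.5,0.07,0],"grip":0.3},{"slide":[0,-0.0004,0.0008],"rot":[0.5,0.07,0],"grip":0.3},{"slide":[0,-0.0004,0.0008],"rot":[0.5,0.07,0],"grip":0.3},{"slide":[0,-0.0004,0.0008],"rot":[0.5,0.07,0],"grip":0.3},{"slide":[0,-0.0004,0.0008],"rot":[0.5,0.07,0],"grip":0.3},{"slide":[0,0,0],"rot":[0,0,0],"grip":0.3},{"slide":[0,0,0],"rot":[0,0,0],"grip":0.3}]'

```text
time: 15.1
ee_pos: [0.5872, 0.1441, 0.1588]
eef_rot: [0.64, 0.736, 0.144, -0.166]
ft_force: [0.7, 0.6, -3.3]
width: 0.0449
grip_force: 25.0
```

```bash
cat > chk.py <<'E'
from h import *
import sys
p=snap('scene','last_scene')
for n in ['puck_tall','puck_short']: print(n,[(np.round(d['bbox']).tolist(),round(d['conf'],2)) for d in eyes.look_for(n,p)])
E
cp pics/last_scene.png pics/ref.png; python3 chk.py; python3 -c "
import cv2,numpy as np
a=cv2.imread('pics/last_scene.png');b=cv2.imread('pics/ref.png');print([ (np.abs(a.astype(int)-b)[310:395,340:470].max(2)>t).sum() for t in (25,50)])"
```

```text
puck_tall []
puck_short [([300.0, 240.0, 389.0, 354.0], 0.72), ([374.0, 285.0, 385.0, 301.0], 0.55)]
[np.int64(186), np.int64(10)]
```

Emit:
arm_command --steps '[{"slide":[0,0,0],"rot":[0,0,0],"grip":0.3},{"slide":[0,0,0],"rot":[0,0,0],"grip":0.3},{"slide":[0,0,0],"rot":[0,0,0],"grip":0.3},{"slide":[0,0,0],"rot":[0,0,0],"grip":0.3},{"slide":[0,-0.0004,0.0008],"rot":[0.5,0.07,0],"grip":0.3},{"slide":[0,-0.0004,0.0008],"rot":[0.5,0.07,0],"grip":0.3},{"slide":[0,0,0],"rot":[0,0,0],"grip":0.3},{"slide":[0,0,0],"rot":[0,0,0],"grip":0.3}]'

```text
time: 16.25
ee_pos: [0.5872, 0.1432, 0.1604]
eef_rot: [0.639, 0.735, 0.15, -0.172]
ft_force: [0.6, -1.0, -2.6]
width: 0.0447
grip_force: 25.0
```

```bash
python3 chk.py; python3 -c "
import cv2
a=cv2.imread('pics/last_scene.png')[195:400,260:480]
cv2.imwrite('pics/c5.png',cv2.resize(a,None,fx=2.5,fy=2.5))"
```

```text
puck_tall [([382.0, 329.0, 402.0, 352.0], 0.73)]
puck_short []
```

View pics/c5.png

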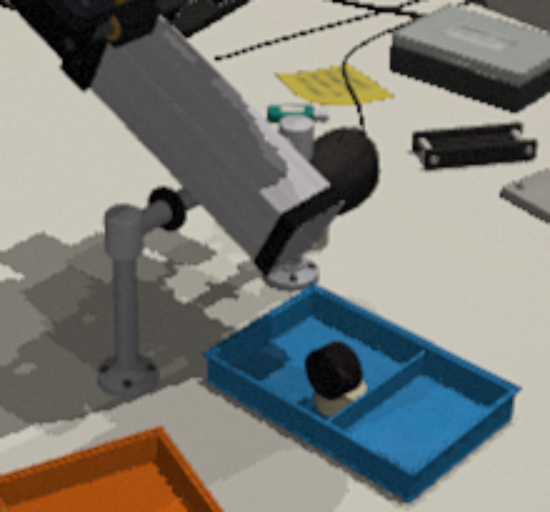

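Both mounts are in the tray: the black one at (393,342), lying on the pale one at (395,355). I work out the return path.

```bash
python3 - <<'E'
from h import *
from scipy.spatial.transform import Rotation as Ro
st=sensors.read_state();r=Ro.from_quat(st['eef_rot']);g=Ro.from_quat([.601,.69,-.266,.304]).inv()
dl=(Ro.from_quat([.601,.69,-.266,.304])*r.inv()).as_rotvec(degrees=True);print(dl,np.linalg.norm(dl))
p=np.array(st['ee_pos']);N=np.linalg.norm(dl)
d=np.array([.136,-.99,0]);e=np.array([.99,.136,0]);R=np.array([.605,.058,.105])
q=p-R; s,z,c=q@d,q[2],q@e; g=np.array([.5895,.1335,.0371])-R
print(s,z,c, 'goal',g@d,g[2],g@e, np.hypot(s,z),np.hypot(g@d,g[2]))
T=np.r_[np.arange(0,N-12,5.2),N-9,N-6,N-3.5,N-2,N-1,N]
def P(t):
    f=t/N;t=np.radians(-t);return (s*np.cos(t)+z*np.sin(t))*d+[0,0,-s*np.sin(t)+z*np.cos(t)]+(c+f*(g@e-c))*e
for a,b in zip(T,T[1:]): print(round(b-a,2),(dl/N*(b-a)).round(2),(P(b)-P(a)).round(4))
print(P(N)+R)
E
```

```text
[-7.33412774e+01 -1.01106506e+01 -4.27786631e-02] 74.03492461933382
-0.08689424033543164 0.05539840301238706 -0.006049290470251546 goal -0.076853 -0.06789999999999999 -0.005076999999999957 0.10305140493848015 0.10255141934171365
5.2 [-5.15 -0.71 -0.  ] [-0.0006  0.0046 -0.0081]
5.2 [-5.15 -0.71 -0.  ] [-0.0005  0.0039 -0.0085]
5.2 [-5.15 -0.71 -0.  ] [-0.0004  0.0031 -0.0088]
5.2 [-5.15 -0.71 -0.  ] [-0.0002  0.0023 -0.0091]
5.2 [-5.15 -0.71 -0.  ] [-0.0001  0.0015 -0.0092]
5.2 [-5.15 -0.71 -0.  ] [-0.      0.0006 -0.0093]
5.2 [-5.15 -0.71 -0.  ] [ 0.0001 -0.0002 -0.0093]
5.2 [-5.15 -0.71 -0.  ] [ 0.0002 -0.001  -0.0093]
5.2 [-5.15 -0.71 -0.  ] [ 0.0003 -0.0019 -0.0092]
5.2 [-5.15 -0.71 -0.  ] [ 0.0004 -0.0027 -0.0089]
5.2 [-5.15 -0.71 -0.  ] [ 0.0005 -0.0035 -0.0087]
7.83 [-7.76 -1.07 -0.  ] [ 0.001  -0.0067 -0.0124]
3.0 [-2.97 -0.41 -0.  ] [ 0.0004 -0.003  -0.0045]
2.5 [-2.48 -0.34 -0.  ] [ 0.0004 -0.0027 -0.0036]
1.5 [-1.49 -0.2  -0.  ] [ 0.0002 -0.0017 -0.0021]
1.0 [-0.99 -0.14 -0.  ] [ 0.0002 -0.0011 -0.0014]
1.0 [-0.99 -0.14 -0.  ] [ 0.0002 -0.0012 -0.0014]
[0.58947973 0.13369995 0.03669472]
```

Emit:
arm_command --steps '[{"slide":[-0.0006,0.0046,-0.0081],"rot":[-5.15,-0.71,0],"grip":0.3},{"slide":[-0.0005,0.0039,-0.0085],"rot":[-5.15,-0.71,0],"grip":0.3},{"slide":[-0.0004,0.0031,-0.0088],"rot":[-5.15,-0.71,0],"grip":0.3},{"slide":[-0.0002,0.0023,-0.0091],"rot":[-5.15,-0.71,0],"grip":0.3},{"slide":[-0.0001,0.0015,-0.0092],"rot":[-5.15,-0.71,0],"grip":0.3},{"slide":[0,0.0006,-0.0093],"rot":[-5.15,-0.71,0],"grip":0.3},{"slide":[0.0001,-0.0002,-0.0093],"rot":[-5.15,-0.71,0],"grip":0.3},{"slide":[0.0002,-0.001,-0.0093],"rot":[-5.15,-0.71,0],"grip":0.3}]'

```text
time: 17.4
ee_pos: [0.5857, 0.1587, 0.0888]
eef_rot: [0.651, 0.748, -0.088, 0.1]
ft_force: [-0.1, 0.0, -2.5]
width: 0.0449
grip_force: 25.0
```

Emit:
arm_command --steps '[{"slide":[0.0003,-0.0019,-0.0092],"rot":[-5.15,-0.71,0],"grip":0.3},{"slide":[0.0004,-0.0027,-0.0089],"rot":[-5.15,-0.71,0],"grip":0.3},{"slide":[0.0005,-0.0035,-0.0087],"rot":[-5.15,-0.71,0],"grip":0.3},{"slide":[0.0005,-0.0034,-0.0062],"rot":[-3.88,-0.53,0],"grip":0.3},{"slide":[0.0005,-0.0033,-0.0062],"rot":[-3.88,-0.54,0],"grip":0.3},{"slide":[0.0004,-0.003,-0.0045],"rot":[-2.97,-0.41,0],"grip":0.3},{"slide":[0.0004,-0.0027,-0.0036],"rot":[-2.48,-0.34,0],"grip":0.3},{"slide":[0,0,0],"rot":[0,0,0],"grip":0.3}]'

```text
time: 18.4
ee_pos: [0.5882, 0.1378, 0.0406]
eef_rot: [0.608, 0.699, -0.248, 0.283]
ft_force: [0.6, 0.1, -2.1]
width: 0.0448
grip_force: 25.0
```

Emit:
arm_command --steps '[{"slide":[0.0002,-0.0017,-0.0019],"rot":[-1.49,-0.2,0],"grip":0.3},{"slide":[0.0002,-0.0011,-0.001],"rot":[-0.99,-0.14,0],"grip":0.3},{"slide":[0.0002,-0.0011,-0.0008],"rot":[-0.99,-0.14,0],"grip":0.3},{"slide":[0,0,0],"rot":[0,0,0],"grip":0.3},{"slide":[0,0,0],"rot":[0,0,0],"grip":0.3},{"slide":[0,0,0],"rot":[0,0,0],"grip":0.3},{"slide":[0,0,0],"rot":[0,0,0],"grip":0.3},{"slide":[0,0,0],"rot":[0,0,0],"grip":0.3}]'

```text
time: 19.4
ee_pos: [0.5893, 0.1337, 0.0378]
eef_rot: [0.601, 0.69, -0.266, 0.304]
ft_force: [-0.5, -0.9, -3.5]
width: 0.0446
grip_force: 25.0
```

Emit:
arm_command --steps '[{"slide":[0,0,-0.0007],"rot":[0,0,0],"grip":0.3},{"slide":[0,0,0],"rot":[0,0,0],"grip":0.3},{"slide":[0,0,0],"rot":[0,0,0],"grip":1},{"slide":[0,0,0],"rot":[0,0,0],"grip":1},{"slide":[0,0,0],"rot":[0,0,0],"grip":1},{"slide":[0,0,0],"rot":[0,0,0],"grip":1},{"slide":[0,0,0],"rot":[0,0,0],"grip":1},{"slide":[0,0,0],"rot":[0,0,0],"grip":1}]'

```text
time: 20.4
ee_pos: [0.5893, 0.1336, 0.0371]
eef_rot: [0.601, 0.69, -0.266, 0.304]
ft_force: [0.2, 0.0, -0.4]
width: 0.086
grip_force: 0.0
```

Emit:
arm_command --steps '[{"slide":[-0.0014,0.01,0.0092],"rot":[0,0,0],"grip":1},{"slide":[-0.0014,0.01,0.0092],"rot":[0,0,0],"grip":1},{"slide":[-0.0014,0.01,0.0092],"rot":[0,0,0],"grip":1},{"slide":[-0.0014,0.01,0.0092],"rot":[0,0,0],"grip":1},{"slide":[-0.0028,0.02,0.0184],"rot":[0,0,0],"grip":1},{"slide":[-0.0028,0.02,0.0184],"rot":[0,0,0],"grip":1},{"slide":[-0.0028,0.02,0.0184],"rot":[0,0,0],"grip":1},{"slide":[-0.0028,0.02,0.0184],"rot":[0,0,0],"grip":1}]'

```text
time: 21.4
ee_pos: [0.5721, 0.2548, 0.1485]
eef_rot: [0.601, 0.69, -0.266, 0.304]
ft_force: [0.7, 0.4, -0.7]
width: 0.087
grip_force: 0.0
```

```bash
python3 chk.py
```

```text
puck_tall [([369.0, 356.0, 392.0, 377.0], 0.92), ([341.0, 306.0, 470.0, 396.0], 0.68), ([383.0, 267.0, 393.0, 294.0], 0.4), ([297.0, 243.0, 389.0, 355.0], 0.31)]
puck_short [([390.0, 342.0, 409.0, 363.0], 0.71)]
```

View pics/last_scene.png

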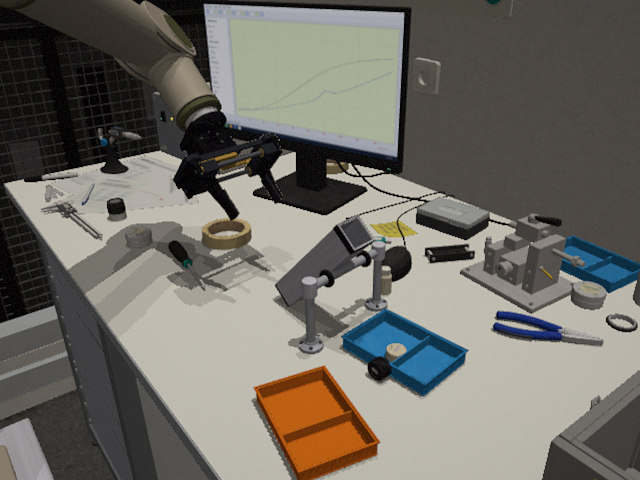

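The tube leans on the rail again and the vial stands, but the black mount at (380,367) looks to be at or over the tray's near side wall. I measure it from above.

```bash
python3 - <<'E'
from h import *
p=snap('top','last_top')
for n in ['puck_tall','puck_short','tray','tube','vial']:
    r=eyes.look_for(n,p);print(n,[(np.round(d['bbox'],1).tolist(),round(d['conf'],2)) for d in r])
    if r:
        b=r[0]['bbox'];print('  ',at(p,(b[0]+b[2])/2,(b[1]+b[3])/2,.015))
hsv=cv2.cvtColor(p['pixels'],cv2.COLOR_RGB2HSV)
m=((hsv[...,0]>95)&(hsv[...,0]<115)&(hsv[...,1]>120)).astype(np.uint8);m[:190]=0;m[290:]=0;m[:,:340]=0;m[:,460:]=0
c=max(cv2.findContours(m,0,2)[0],key=cv2.contourArea)
bx=cv2.boxPoints(cv2.minAreaRect(c));print(bx.round(1));print([at(p,*q,.022) for q in bx])
q=snap('scene');s=[(380.5,377),(380.5,366)]
for z in (0,.015,.03): print(z,[at(q,*a,z) for a in s])
g=cv2.cvtColor(p['pixels'],cv2.COLOR_RGB2GRAY)[225:285:2,355:415:2]
for r in g: print(' '.join('%3d'%v for v in r))
E
```

```text
puck_tall [([395.6, 263.4, 411.2, 273.6], 0.57)]
   [ 0.5617 -0.0671  0.015 ]
puck_short [([384.9, 230.9, 401.7, 252.0], 0.68)]
   [ 0.6089 -0.0503  0.015 ]
tray [([347.6, 197.1, 442.1, 266.5], 0.97), ([366.1, 304.1, 467.1, 383.5], 0.66)]
   [ 0.6259 -0.0532  0.015 ]
tube [([250.8, 219.6, 362.2, 272.7], 0.57)]
   [0.6009 0.1012 0.015 ]
vial [([308.5, 167.0, 319.2, 185.5], 0.57)]
   [0.7251 0.0884 0.015 ]
[[347.4 209.1]
 [435.2 197.7]
 [442.9 257.1]
 [355.1 268.5]]
[array([0.665 , 0.0298, 0.022 ]), array([ 0.6849, -0.1235,  0.022 ]), array([ 0.581 , -0.1346,  0.022 ]), array([0.5613, 0.017 , 0.022 ])]
0 [array([ 0.567 , -0.0687,  0.    ]), array([ 0.5832, -0.0511,  0.    ])]
0.015 [array([ 0.5545, -0.0814,  0.015 ]), array([ 0.5704, -0.0643,  0.015 ])]
0.03 [array([ 0.5421, -0.0941,  0.03  ]), array([ 0.5575, -0.0774,  0.03  ])]
 90  95  93  86  87  87  86  88  88  87  86  87  88  87  90  90  89  89  88  87  87  88  64  84  88  86  86  86  86  86
 86  94  84  88  87  86  87  88  89  90  87  88  88  88  89  90  89  88  89  90  87  88  73  80  88  88  89  87  86  88
 86  89  86  87  87 
[... 2639 characters left out ...]
 136 137 136 135 138 136 137 136 136 136 137 137 136 137 100  74  28  39  52  59  65  72 128 133 136
136 137 137 136 138 137 136 137 136 137 137 136 137 137 136 136 137 136 137 123 113 109 107 128 132 133 134 134 135 138
136 138 136 137 137 137 136 136 137 137 136 136 137 137 137 137 136 137 137 136 137 137 137 136 137 137 137 137 136 136
137 136 137 137 136 137 136 138 136 137 137 137 137 137 136 136 137 138 137 137 137 137 136 136 136 136 137 137 136 137
136 137 137 137 137 137 137 137 136 137 137 137 137 137 136 137 135 136 136 136 136 136 137 136 138 136 136 136 137 138
137 136 136 137 137 137 136 136 136 137 137 137 136 136 137 136 136 136 138 137 137 136 136 137 136 136 136 137 136 136
```

Measured, the black mount has rolled off the pale one and over the side wall. It now stands on edge on the worktop just outside the tray at (0.562, -0.067), with its axis square to the wall. I'll mend it: go over the tube, grip the mount's top rim across its thickness, and set it down in the tray.

Emit:
arm_command --steps '[{"slide":[0,0,0.03],"rot":[5.9,0.82,0],"grip":0.6},{"slide":[0,0,0.03],"rot":[5.9,0.82,0],"grip":0.6},{"slide":[0,-0.01,0.03],"rot":[5.9,0.82,0],"grip":0.6},{"slide":[0,-0.02,0.03],"rot":[5.9,0.82,0],"grip":0.6},{"slide":[-0.002,-0.04,0.025],"rot":[5.9,0.82,0],"grip":0.6},{"slide":[-0.002,-0.04,0.01],"rot":[5.9,0.82,0],"grip":0.6},{"slide":[-0.002,-0.045,0],"rot":[5.9,0.82,0],"grip":0.6},{"slide":[-0.002,-0.045,0],"rot":[5.9,0.82,0],"grip":0.6}]'

```text
time: 22.9
ee_pos: [0.5641, 0.0519, 0.303]
eef_rot: [0.656, 0.754, 0.001, -0.002]
ft_force: [0.5, 0.3, -1.4]
width: 0.052
grip_force: 0.0
```

Emit:
arm_command --steps '[{"slide":[0,-0.04,0],"rot":[0,0,0],"grip":0.6},{"slide":[0,-0.04,0],"rot":[0,0,0],"grip":0.6},{"slide":[-0.001,-0.039,0],"rot":[0,0,0],"grip":0.6},{"slide":[0,0,-0.05],"rot":[0,0,0],"grip":0.6},{"slide":[0,0,-0.05],"rot":[0,0,0],"grip":0.6},{"slide":[0,0,-0.05],"rot":[0,0,0],"grip":0.6},{"slide":[0,0,-0.05],"rot":[0,0,0],"grip":0.6},{"slide":[0,0,0],"rot":[0,0,0],"grip":0.6}]'

```text
time: 23.9
ee_pos: [0.5607, -0.0655, 0.0995]
eef_rot: [0.656, 0.754, -0.003, -0.003]
ft_force: [0.4, 0.2, 0.9]
width: 0.0527
grip_force: 0.0
```

```bash
python3 - <<'E'
from h import *
for c in ('wrist','scene'):
    p=snap(c,'n_'+c); print(c,[(np.round(d['bbox'],1).tolist(),round(d['conf'],2)) for d in eyes.look_for('puck_tall',p)])
    for z in (0,.03): print(z,proj(p,[.5625,-.066,z]),[proj(p,[.5625+a,-.066+b,z]).tolist() for a in(-.009,.009) for b in (-.015,.015)])
    if c=='wrist':
        g=cv2.cvtColor(p['pixels'],cv2.COLOR_RGB2GRAY);u,v=proj(p,[.5625,-.066,.03]).astype(int)
        for r in g[max(0,v-60):v+61:6,max(0,u-72):u+73:6]: print(' '.join('%3d'%x for x in r))
s=sensors.read_state();print(s['ee_pos'])
E
```

```text
wrist [([310.6, 235.8, 339.5, 275.9], 0.88)]
0 [322.7 246.4] [[308.2, 263.4], [313.5, 225.6], [331.6, 266.5], [337.5, 228.9]]
0.03 [322.7 259.6] [[306.6, 278.4], [312.4, 236.6], [332.6, 281.8], [339.3, 240.3]]
161 159 158 158 160 163 160 159 162 159 159 163 158 164 229  56  79  91  97  98  97  97  93  85  91
158 161 158 161 162 157 161 161 162 161 160 162 158 160 122  69  83 101  92  97  92  92  89 144  94
127 122 158 161 159 159 161 159 163 160 157 163 130 124 229 117  54  73  76  95  70  93  95  61  67
128 126 126 129 128 125 129 127 125 124 126 126 126 127 128 104  62  67  74  77  66  71  70  71  93
126 131 125 127 130 229 226 224 227 132 223 126 130 231 127 105  69  68  70  75  71  69  86 111 121
127 127 128 129 125 121 129 125 123 128 126 130 128 129 128  58  69  72  71  74  75  80 126 121 103
129 126 130 125 129 126 127 124 131 125 131  17   9  19  18  66  69  66  72  73  69  82 121 226 118
129 126 129 220 221 221 220 219 221 240 127  19  19  26  20 117  74  75  71  69  69 102 120 117 111
226 222 222 221 220 220 218 221 223 222 120  26  28  25  26  67  75  78  72  72  75  93 12
[... 757 characters left out ...]
 220 220 126 112 128 125 127 126 126   7  12   2  16
  0  14  14 234 233 233 235 233 240 240 239 239 218 219 121 106 129 123 131 125 127  17   5  23  16
 13  23  16 235 233 234 232 239 240 237 240 238 238 239 148  94 152 148 144 142 140  14  23   9  11
 14  22  15 240 240 240 238 239 240 238 238 238 239 239 145  83 158 155 154 147 144  17  19  25  17
 17  11  18 244 239 239 239 238 239 239 239 239 238 239 137  81 159 157 152 151 159  19  16  10  11
scene [([370.6, 356.1, 390.8, 379.9], 0.97)]
0 [376.8 377.3] [[379.4, 385.6], [365.0, 374.3], [388.9, 380.3], [374.4, 369.2]]
0.03 [377.5 360.3] [[380.1, 368.5], [365.5, 357.5], [389.8, 363.3], [375.1, 352.5]]
[ 0.56492101 -0.06567287  0.1049449 ]
```

Emit:
arm_command --newtons 15 --steps '[{"slide":[0.0005,0.001,-0.02],"rot":[0,0,0],"grip":0.6},{"slide":[0,0.001,-0.02],"rot":[0,0,0],"grip":0.6},{"slide":[0,0,-0.015],"rot":[0,0,0],"grip":0.6},{"slide":[0,0,-0.008],"rot":[0,0,0],"grip":0.6},{"slide":[0,0,-0.006],"rot":[0,0,0],"grip":0.6},{"slide":[0,0,-0.004],"rot":[0,0,0],"grip":0.6},{"slide":[0,0,0],"rot":[0,0,0],"grip":0.6},{"slide":[0,0,0],"rot":[0,0,0],"grip":0.6}]'

```text
time: 25.1
ee_pos: [0.5642, -0.0634, 0.0298]
eef_rot: [0.656, 0.754, -0.0, -0.001]
ft_force: [0.4, -0.2, 0.3]
width: 0.0523
grip_force: 0.0
```

```bash
python3 - <<'E'
from h import *
L=[]
for i in range(6):
    p=eyes.camera('wrist');s=sensors.read_state();L.append(s['ee_pos'])
L=np.array(L);print(L.round(4),L.mean(0).round(4),s['ft_force'],s['eef_rot'],[(np.round(d['bbox'],1).tolist(),round(d['conf'],2)) for d in eyes.look_for('puck_tall',p)])
E
```

```text
[[ 0.5642 -0.0634  0.0298]
 [ 0.5642 -0.0634  0.0298]
 [ 0.5641 -0.0634  0.0297]
 [ 0.5641 -0.0634  0.0297]
 [ 0.564  -0.0633  0.0296]
 [ 0.564  -0.0633  0.0296]] [ 0.5641 -0.0634  0.0297] [0.56790518 0.67307935 0.26357081] [ 6.56289313e-01  7.54508818e-01 -4.69549765e-04 -7.49222551e-04] [([300.3, 269.7, 337.9, 327.7], 0.96)]
```

Emit:
arm_command --steps '[{"slide":[0,0,-0.003],"rot":[0,0,0],"grip":0.6},{"slide":[0,0,-0.002],"rot":[0,0,0],"grip":0.6},{"slide":[0,0,0],"rot":[0,0,0],"grip":0.1},{"slide":[0,0,0],"rot":[0,0,0],"grip":0.1},{"slide":[0,0,0],"rot":[0,0,0],"grip":0.1},{"slide":[0,0,0],"rot":[0,0,0],"grip":0.1},{"slide":[0,0,0],"rot":[0,0,0],"grip":0.1},{"slide":[0,0,0],"rot":[0,0,0],"grip":0.1}]'

```text
time: 26.45
ee_pos: [0.564, -0.0634, 0.0245]
eef_rot: [0.656, 0.755, -0.0, -0.001]
ft_force: [0.6, 0.4, -0.4]
width: 0.0178
grip_force: 15.0
```

It's gripped at 18 mm, which is the mount's thickness. Lift.

Emit:
arm_command --steps '[{"slide":[0,0,0.003],"rot":[0,0,0],"grip":0.1},{"slide":[0,0,0.005],"rot":[0,0,0],"grip":0.1},{"slide":[0,0,0.006],"rot":[0,0,0],"grip":0.1},{"slide":[0,0,0.006],"rot":[0,0,0],"grip":0.1},{"slide":[0,0,0.006],"rot":[0,0,0],"grip":0.1},{"slide":[0,0,0.006],"rot":[0,0,0],"grip":0.1},{"slide":[0,0,0.003],"rot":[0,0,0],"grip":0.1},{"slide":[0,0,0],"rot":[0,0,0],"grip":0.1}]'

```text
time: 27.45
ee_pos: [0.5641, -0.0633, 0.0597]
eef_rot: [0.656, 0.755, -0.0, -0.001]
ft_force: [0.5, 0.4, -1.4]
width: 0.0176
grip_force: 15.0
```

```bash
python3 - <<'E'
from h import *
for c in ('scene','top'):
    p=snap(c,'m_'+c)
    for n in ['puck_tall','puck_short','tray']: print(c,n,[(np.round(d['bbox'],1).tolist(),round(d['conf'],2)) for d in eyes.look_for(n,p)])
    if c=='scene':
        T=np.array(sensors.read_state()['ee_pos']);print(T,proj(p,T),proj(p,T-[0,0,.025]))
E
```

```text
scene puck_tall [([370.7, 334.5, 392.6, 357.4], 0.6)]
scene puck_short [([275.0, 218.5, 350.8, 304.8], 0.19)]
scene tray [([255.5, 367.4, 381.2, 480.0], 0.93), ([341.6, 312.1, 467.9, 393.5], 0.8)]
[ 0.56379637 -0.06333697  0.05924561] [377.6 342. ] [377.  356.6]
top puck_tall []
top puck_short []
top tray [([366.4, 306.4, 393.2, 369.6], 0.9), ([349.0, 205.6, 402.3, 268.3], 0.88)]
```

The mount is held and clear of the wall. I'll carry it to the tray's far compartment at about (0.630, -0.103), away from the pale mount and the tube.

Emit:
arm_command --steps '[{"slide":[0.015,-0.009,0.002],"rot":[0,0,0],"grip":0.1},{"slide":[0.02,-0.012,0],"rot":[0,0,0],"grip":0.1},{"slide":[0.02,-0.012,0],"rot":[0,0,0],"grip":0.1},{"slide":[0.011,-0.007,0],"rot":[0,0,0],"grip":0.1},{"slide":[0,0,-0.01],"rot":[0,0,0],"grip":0.1},{"slide":[0,0,-0.01],"rot":[0,0,0],"grip":0.1},{"slide":[0,0,-0.008],"rot":[0,0,0],"grip":0.1},{"slide":[0,0,-0.003],"rot":[0,0,0],"grip":0.1}]'

```text
time: 28.85
ee_pos: [0.6293, -0.1029, 0.0297]
eef_rot: [0.656, 0.755, -0.001, -0.001]
ft_force: [0.6, -0.4, 0.6]
width: 0.0179
grip_force: 15.0
```

Emit:
arm_command --steps '[{"slide":[0,0,-0.001],"rot":[0,0,0],"grip":0.1},{"slide":[0,0,-0.001],"rot":[0,0,0],"grip":0.1},{"slide":[0,0,0],"rot":[0,0,0],"grip":0.1},{"slide":[0,0,0],"rot":[0,0,0],"grip":0.1},{"slide":[0,0,0],"rot":[0,0,0],"grip":0.1},{"slide":[0,0,0],"rot":[0,0,0],"grip":0.1},{"slide":[0,0,0],"rot":[0,0,0],"grip":0.1},{"slide":[0,0,0],"rot":[0,0,0],"grip":0.1}]'

```text
time: 29.85
ee_pos: [0.63, -0.1034, 0.0285]
eef_rot: [0.656, 0.755, -0.001, -0.001]
ft_force: [-0.3, 0.6, 0.3]
width: 0.0177
grip_force: 15.0
```

Emit:
arm_command --steps '[{"slide":[0,0,-0.001],"rot":[0,0,0],"grip":0.1},{"slide":[0,0,0],"rot":[0,0,0],"grip":0.1},{"slide":[0,0,0],"rot":[0,0,0],"grip":0.5},{"slide":[0,0,0],"rot":[0,0,0],"grip":0.5},{"slide":[0,0,0],"rot":[0,0,0],"grip":0.5},{"slide":[0,0,0],"rot":[0,0,0],"grip":0.5},{"slide":[0,0,0],"rot":[0,0,0],"grip":0.5},{"slide":[0,0,0],"rot":[0,0,0],"grip":0.5}]'

```text
time: 30.85
ee_pos: [0.63, -0.1033, 0.0275]
eef_rot: [0.656, 0.755, -0.001, -0.001]
ft_force: [0.1, 0.2, 0.1]
width: 0.0434
grip_force: 0.0
```

Emit:
arm_command --steps '[{"slide":[0,0,0.01],"rot":[0,0,0],"grip":0.5},{"slide":[0,0,0.02],"rot":[0,0,0],"grip":0.5},{"slide":[0,0,0.04],"rot":[0,0,0],"grip":0.5},{"slide":[0,0,0.05],"rot":[0,0,0],"grip":0.5},{"slide":[0,0,0.05],"rot":[0,0,0],"grip":0.5},{"slide":[0,0,0.05],"rot":[0,0,0],"grip":0.5},{"slide":[0,0,0.05],"rot":[0,0,0],"grip":0.5},{"slide":[0,0,0],"rot":[0,0,0],"grip":0.5}]'

```text
time: 31.85
ee_pos: [0.6313, -0.1043, 0.3036]
eef_rot: [0.657, 0.754, 0.002, 0.003]
ft_force: [-0.4, 0.1, -0.7]
width: 0.0435
grip_force: 0.0
```

Emit:
arm_command --steps '[{"slide":[-0.01,0.05,0],"rot":[0,0,0],"grip":0.5},{"slide":[-0.01,0.055,0],"rot":[0,0,0],"grip":0.5},{"slide":[-0.01,0.055,0],"rot":[0,0,0],"grip":0.5},{"slide":[-0.01,0.055,0],"rot":[0,0,0],"grip":0.5},{"slide":[-0.01,0.055,0],"rot":[0,0,0],"grip":0.5},{"slide":[-0.01,0.055,0],"rot":[0,0,0],"grip":0.5},{"slide":[-0.01,0.055,0],"rot":[0,0,0],"grip":0.5},{"slide":[-0.01,0.05,0],"rot":[0,0,0],"grip":0.5}]'

```text
time: 32.85
ee_pos: [0.5491, 0.3284, 0.298]
eef_rot: [0.656, 0.755, -0.0, -0.001]
ft_force: [0.5, -0.4, -0.4]
width: 0.0434
grip_force: 0.0
```

```bash
cat > fin.py <<'E'
from h import *
for c in ('top','scene'):
    p=snap(c,'f_'+c)
    for n in ['puck_tall','puck_short','tray','tube','vial']:
        r=eyes.look_for(n,p);print(c,n,[(np.round(d['bbox'],1).tolist(),round(d['conf'],2)) for d in r])
        if r and c=='top' and 'puck' in n:
            b=r[0]['bbox'];print('  ',at(p,b[0],b[1],.02),at(p,b[2],b[3],.02))
s=sensors.read_state();print(s['time'],s['ee_pos'])
E
python3 fin.py
```

```text
top puck_tall [([419.2, 223.1, 433.7, 238.3], 0.7)]
   [ 0.6405 -0.0952  0.02  ] [ 0.6138 -0.1198  0.02  ]
top puck_short []
top tray [([348.6, 198.5, 444.1, 267.2], 0.89), ([366.2, 306.0, 465.3, 384.1], 0.67)]
top tube [([245.5, 220.1, 362.1, 271.1], 0.89), ([385.7, 234.0, 400.2, 251.1], 0.53)]
top vial [([303.9, 167.8, 316.1, 186.1], 0.45)]
scene puck_tall [([426.2, 349.2, 447.2, 370.2], 0.82)]
scene puck_short [([384.9, 340.6, 406.0, 361.9], 0.8)]
scene tray [([257.0, 365.1, 379.3, 479.2], 0.91), ([344.6, 305.1, 467.8, 396.3], 0.65)]
scene tube [([275.8, 214.9, 374.2, 303.7], 0.68)]
scene vial [([384.5, 269.4, 391.9, 295.4], 0.61)]
33.45 [0.55025739 0.3259276  0.29768054]
```

Both mounts are inside the tray, the tube's box matches its first leaning pose, and the vial's box hasn't moved. One stability check, then I hand in.

```bash
python3 - <<'E'
from h import *
p=snap('top');r=eyes.look_for('puck_tall',p);print(r[0]['bbox'] if r else r)
a=cv2.imread('pics/f_top.png');b=cv2.cvtColor(p['pixels'],cv2.COLOR_RGB2BGR)
print((cv2.absdiff(a,b)[160:300,240:460].max(2)>30).sum())
print(order.close_job())
E
```

```text
[419.3, 226.5, 432.8, 236.8]
0
the job is handed in; nothing more can be done
None
```

The job is handed in: the tube leans on the rail, both mounts are in the tray and the vial still stands. The black mount first rolled over the tray wall on to the worktop, so I picked it up and set it in the tray's far compartment.

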